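Clamp the shaver battery in the charger and key in the charge

ROBOT

A 6-joint arm with a two-finger parallel gripper is mounted at the origin on the work surface. World frame = base frame: x ahead of the robot, y to its left, z up, the work surface at z = 0. Lengths are in m, angles in rad, forces in N, time in s.
With the tool pointing down it reaches from about 0.3 to 1 m from the base axis. Payload 5.1 kg.
Tool frame: the origin (TCP) lies on the centre line of the jaws, within the pads' length; the fingertips stand 8 mm ahead of it and the grasp point (between the pads) lies 11 mm behind it; z points along the fingers, y is the direction in which the jaws open and shut (so a half turn about z gives the same grasp; the last joint's range is limited). The gripper opens to 95 mm and grips with 3 to 60 N. Pads are 20 mm wide; open, the fingers measure 119 mm over their backs; the gripper's body (75 mm by 180 mm) begins 59 mm behind the grasp point.
Start: joints at [1.251, 0.124, 1.65, -0, 1.367, -0.083], TCP at [0.153, 0.632, 0.223] pointing down, gripper open.
Joint ranges: [-2.61, 2.61], [-1.02, 2.33], [0.03, 2.71], [-1.35, 4.49], [0.32, 2.68], [-2.91, 2.91]. Speed limits (rad/s): [2.57, 2.57, 3.14, 3.14, 3.14, 3.14].

INTERFACE

Orientations are given as a unit quaternion [x, y, z, w].
In Python, from workcell import robot gives the robot as it stands.
- The arm moves only by the shell command python3 -m crank 'ROWS' [FORCE]. ROWS is JSON, a list of rows, each a list of 5 numbers: the closure in counts, from 0 (fully open) to 255 (shut), then the shift along the tool's x, y, z in mm, then the turn about the tool's z in degrees. In form: [[claw, tx, ty, tz, roll], ...]. A call has 1 to 5 rows; each row is the pose to reach, as a shift and turn from the pose commanded when the call began, along the tool's axes at that moment; what a row does not reach only later rows make up. A row lasts 1/10 s, in which the tool goes at most 50 mm and 8.59 degrees, less where a joint would pass 70% of its speed; a pose out of reach is approached as far as the arm can. A call with a gripper value outside its range is refused whole. The fingers move at their own pace and stop on an object; FORCE is the grip in N (left out, the last holds). Time passes only in rows, so rows that repeat a pose let the fingers close. It gives the time, the measured TCP pose, the force and the opening at its end, in the units of the state.
- robot.get_obs(): the state, without advancing time (a new reading comes with each control period).
- robot.capture(name): name is "side" or "top"; returns the picture (480x640x3 uint8, blue, green, red); there is no depth.
- robot.camera_info(name): a dict with "camera_matrix" (3x3 intrinsics, pixels), "dist" ([k1, k2, p1, p2, k3] as OpenCV has them; the pictures are not rectified), "extrinsics" (4x4, takes a point from camera to world coordinates). Camera axes: x right, y down, z forward; pixel columns grow to the right and rows downward; lengths in m; the calibration is good to about 2 mm. A picture is of the moment at which its call begins. camera_info takes no time and is no camera call.
- robot.finish_job(): hands the job in, once; it reports no verdict.
The state is a dict: "time": time; "qpos": joint angles; "qd": joint speeds; "joint_efforts": joint torques, N m; "tool_pos": TCP position; "orientation": TCP orientation; "contact_force": force on the tool from outside, world axes, zero at the start; "ft_torque": the same for the moment, N m; "finger_gap": finger opening in m.
Only numpy, scipy, OpenCV 4.12 (cv2) and the standard library are available. Lean on these libraries where they do the work, as an engineer would, in place of code of your own. Each camera call takes 0.05 s, during which the arm holds its last target. There are 200 camera calls.

TASK

Slide the charger's jaw shut until the battery pack is squeezed firmly, but without forcing, between the two jaws, and leave the jaw there. Then press the big round key, next the long bar key and last the square key, each until it clicks down and stays down. Do not press the small round key, and leave the things round about where they are.

Things in the scene. Friction and masses are not known exactly. Their poses are not given: they have to be found in the camera images.
- charger: Grey plastic battery charger fixed on the machine lid, 170 (x) x 280 (y) x 40 mm high. Origin: centre of its underside. Four white keys in a row along its y at x = -45 mm (y = -93, -31, 31, 93 mm, in shuffled order). The clamp runs along y at x = +40 mm on its top: fixed jaw at the -y end, sliding jaw on the +y side, between two rails 10 mm high, 60 mm apart.
- fixed_jaw_face (a point): Middle of the fixed jaw's inner face (34 mm high), at charger x = 40, y = -120 mm, 17 mm above the charger's top face.
- jaw (a joint): Travel of the sliding jaw, m: 0 fully open, grows as it closes towards charger -y, stop at 0.085; about 0.070 with the pack tight. It drags with about 3 N and stays where left (the pack adds 1 to 3 N once pushed). The charger registers the pack when the jaw presses it with 5 N or more for 0.2 s; over 45 N on jaw, pack or keys breaks them.
- jaw_face (a point): Middle of the sliding jaw's pressing face (52 mm wide, 33 mm high), 17 mm above the charger's top face; it faces charger -y.
- jaw_tab (a point): Middle of the top rear (+y) edge of the jaw's upright thumb tab: 46 (x) x 14 (y) mm, top 45 mm above the charger's top face. Push its rear face towards -y (free room behind), or pinch it along y: a 28 mm gap, floor 11 mm above the charger's top, lies between the tab and the 12 mm pressing plate in front.
- pack: Black plastic battery pack, 52 (x) x 95 (y) x 36 mm high, 0.2 to 0.4 kg, lying loose between the jaws on the charger's top face with its long side along the clamp, a little off the fixed jaw. Origin: centre of its underside.
- key_round_top (a point): Big round key, 38 mm across. White plastic, its flat top stands 15 mm above the charger's top face. Point: centre of its top.
- key_round (a joint): Travel of the big round key, m: 0 up, 0.008 fully down. Snap spring: needs about 2.5 N to start moving, passes its click point at 0.005, then pulls itself fully down and stays latched down; let go before that it springs back up. It cannot be raised again.
- key_bar_top (a point): Long bar key, 54 mm along charger y, 20 mm wide. White plastic, its flat top stands 15 mm above the charger's top face. Point: centre of its top.
- key_bar (a joint): Travel of the long bar key, m: 0 up, 0.008 fully down. Snap spring: needs about 2.5 N to start moving, passes its click point at 0.005, then pulls itself fully down and stays latched down; let go before that it springs back up. It cannot be raised again.
- key_square_top (a point): Square key, 32 x 32 mm. White plastic, its flat top stands 15 mm above the charger's top face. Point: centre of its top.
- key_square (a joint): Travel of the square key, m: 0 up, 0.008 fully down. Snap spring: needs about 2.5 N to start moving, passes its click point at 0.005, then pulls itself fully down and stays latched down; let go before that it springs back up. It cannot be raised again.
- key_small_top (a point): Small round key, 20 mm across; not to be pressed. White plastic, its flat top stands 15 mm above the charger's top face. Point: centre of its top.
- key_small (a joint): Travel of the small round key, m: 0 up, 0.008 fully down. Snap spring: needs about 2.5 N to start moving, passes its click point at 0.005, then pulls itself fully down and stays latched down; let go before that it springs back up. It cannot be raised again.
- tin: Stainless steel peg tin with hinged flip-top lid and knob, 100 x 130 x 65 mm (110 with the knob). Bystander. Origin: centre of its underside.
- brush: Blue plastic lint brush lying pad down, 205 x 55 x 22 mm, pad to its +x. Bystander. Origin: on the lid, where handle and pad meet.
- scoop: White plastic scoop, 150 x 60 x 35 mm, cup to its +x. Bystander. Origin: on the lid, where handle and cup meet.
- peg: Wooden spring clip peg, 85 x 18 x 12 mm. Bystander. Origin: centre of its underside.

How it is judged:
On the way, in this order (a step that is already met when the one before it is completed fails the run):
1. the jaw is pushed shut and presses the pack, against the fixed jaw, with 5 N or more for 0.2 s (value of joint jaw above 0.0675 m and y of pack in the frame of charger below -0.07 m and z of pack in the frame of charger below 0.045 m and contact force between jaw and pack above 5 N and contact force between pack and charger above 5 N), for 0.2 s.
2. the big round key is latched down (value of joint key_round above 0.0065 m), for 0.1 s.
3. the long bar key is latched down (value of joint key_bar above 0.0065 m), for 0.1 s.
4. the square key is latched down (value of joint key_square above 0.0065 m), for 0.1 s.
At the end, for the whole second after the job is handed in: The pack lies against the fixed jaw (within 2.5 mm) with the sliding jaw shut on it (travel over 67.5 mm), straight and at rest; the big round, long bar and square keys are latched down (over 6.5 of 8 mm); the small round key is up (value of joint jaw above 0.0675 m and y of pack in the frame of charger below -0.07 m and z of pack in the frame of charger below 0.045 m and value of joint each of key_round, key_bar, key_square above 0.0065 m and value of joint key_small below 0.003 m and linear speed of pack below 0.01 m/s and angle between the y axis of pack and the y axis of charger, either way round below 0.06 rad); the robot touches nothing.
It fails at once if a key goes down before the jaw is shut on the pack (value of joint any of key_round, key_bar, key_square, key_small above 0.004 m and not (value of joint jaw above 0.0675 m and y of pack in the frame of charger below -0.07 m and z of pack in the frame of charger below 0.045 m)).
It fails at once if a key goes down out of order: the long bar before the big round, or the square before the long bar ((value of joint key_bar above 0.004 m and value of joint key_round below 0.004 m) or (value of joint key_square above 0.004 m and value of joint key_bar below 0.004 m)).
It fails at once if the small round key is pressed (value of joint key_small above 0.004 m).
It fails at once if the pack is squeezed, or a key pressed, with over 45 N (contact force between jaw and pack above 45 N or contact force between the arm and key_round above 45 N or contact force between the arm and key_bar above 45 N or contact force between the arm and key_square above 45 N or contact force between the arm and key_small above 45 N).
It fails at once if the tin, brush, scoop or peg is moved over 20 mm (distance of any of tin, brush, scoop, peg from where it was at the start of the episode above 0.02 m).
It also fails if it takes over 54 s, if anything falls off the work surface, if the arm or the gripper's body presses on something with over 40 N, if the wrist force passes 120 N, or if a joint passes its speed limit or range.

## Working session

There is one attempt and no reset: what is moved stays moved. The work goes in short steps, Python scripts to look and compute and a shell command to move; the robot and the scene stay as the last step left them, time stands still between calls to the robot, and variables do not carry over. Pictures are saved under pics/ and viewed, about 8 in all and at most 12, crops included, and the job is handed in when it is done.

```bash
mkdir -p pics; python3 - <<'E'
from workcell import robot
import cv2,numpy as np
np.set_printoptions(precision=4,suppress=True)
for n in("side","top"):
    cv2.imwrite(f"pics/{n}0.png",robot.capture(n)); i=robot.camera_info(n); print(n,np.array(i["camera_matrix"]),i["dist"],np.array(i["extrinsics"]))
print(robot.get_obs())
E
```

```text
side [[450.6566   0.     321.8369]
 [  0.     450.6566 239.7337]
 [  0.       0.       1.    ]] [-0.0562  0.      0.      0.      0.    ] [[-0.9548 -0.1533  0.2545  0.2918]
 [-0.2971  0.4813 -0.8247  0.9775]
 [ 0.004  -0.8631 -0.5051  0.6991]
 [ 0.      0.      0.      1.    ]]
top [[450.9255   0.     318.6835]
 [  0.     450.9255 241.4603]
 [  0.       0.       1.    ]] [-0.0109  0.      0.      0.      0.    ] [[-0.0131 -0.9939  0.1095  0.5082]
 [-0.9998  0.0148  0.0152 -0.0049]
 [-0.0167 -0.1093 -0.9939  1.0377]
 [ 0.      0.      0.      1.    ]]
{'time': 0.1, 'qpos': array([ 1.2514,  0.1245,  1.6515, -0.    ,  1.3675, -0.0826]), 'qd': array([-0.0011, -0.0021, -0.0031,  0.0012,  0.0006,  0.0003]), 'joint_efforts': array([  0.0011, -41.8877, -36.11  ,   0.0778,   0.0461,  -0.    ]), 'tool_pos': array([0.1523, 0.6313, 0.2215]), 'orientation': array([ 0.1181,  0.993 , -0.0009, -0.0002]), 'contact_force': array([-0.3623, -0.1756, -0.7184]), 'ft_torque': array([-0.0207,  0.0219, -0.0264]), 'finger_gap': 0.09500241811397943}
```

View pics/top0.png

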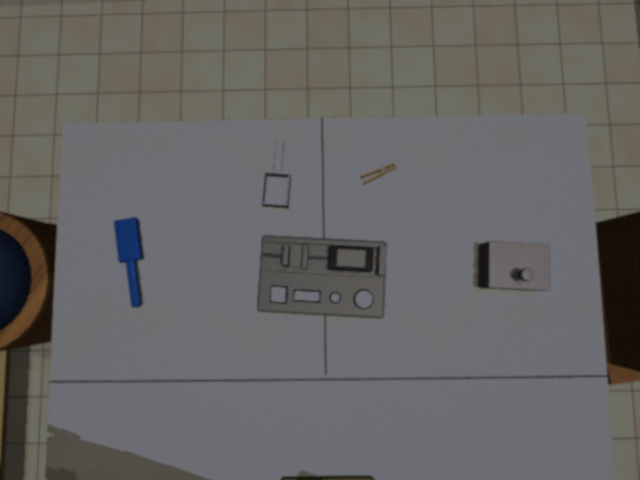

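View pics/side0.png

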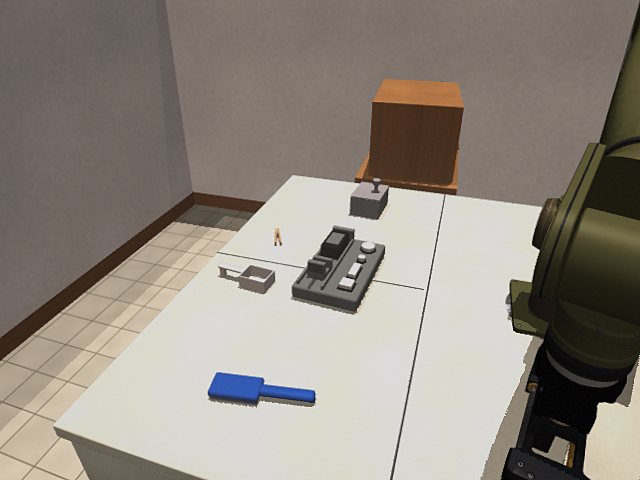

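The top view shows the charger at about (322,277) with its fixed jaw on the right. The keys run left to right: square (278,295), bar (307,296), small (335,297), big round (363,299). The jaw plate and tab are at about (305,256) and (286,255), and the pack at (351,258). Next I measure these properly.

```bash
cat > h.py <<'E'
from workcell import robot
import cv2,numpy as np
np.set_printoptions(precision=4,suppress=True)
def ray(n,px):
    i=robot.camera_info(n); p=cv2.undistortPoints(np.array(px,float).reshape(-1,1,2),np.array(i["camera_matrix"]),np.array(i["dist"])).reshape(-1,2)
    E=np.array(i["extrinsics"]); return E[:3,3],np.c_[p,np.ones(len(p))]@E[:3,:3].T
def plane(n,px,z):
    o,d=ray(n,px); return o+d*((z-o[2])/d[:,2])[:,None]
def proj(n,P):
    i=robot.camera_info(n);E=np.linalg.inv(np.array(i["extrinsics"]))
    return cv2.projectPoints(np.array(P,float).reshape(-1,1,3),cv2.Rodrigues(E[:3,:3])[0],E[:3,3],np.array(i["camera_matrix"]),np.array(i["dist"]))[0].reshape(-1,2)
E
python3 - <<'E'
from h import *
im=cv2.imread("pics/top0.png"); g=cv2.cvtColor(im,cv2.COLOR_BGR2GRAY)
c=g[225:325,250:395]
print(np.percentile(c,[5,25,50,75,95]))
# charger = non-white blob
t,b=cv2.threshold(c,0,255,cv2.THRESH_OTSU+cv2.THRESH_BINARY_INV); print("otsu",t)
cs,_=cv2.findContours(b,cv2.RETR_EXTERNAL,cv2.CHAIN_APPROX_NONE)
m=max(cs,key=cv2.contourArea); r=cv2.minAreaRect(m.astype(np.float32)+[250,225]); print("charger",r); 
P=plane("top",cv2.boxPoints(r),.04); print(P, np.linalg.norm(P-np.roll(P,1,0),axis=1))
inn=cv2.bitwise_not(b); cs,h=cv2.findContours(inn,cv2.RETR_CCOMP,cv2.CHAIN_APPROX_NONE)
for k in cs:
    a=cv2.contourArea(k)
    if 20<a<2000:
        M=cv2.moments(k); q=(M["m10"]/a+250,M["m01"]/a+225) if 0 else (M["m10"]/M["m00"]+250,M["m01"]/M["m00"]+225)
        print("blob",a,q,plane("top",[q],.055)[0])
cv2.imwrite("pics/crop.png",cv2.convertScaleAbs(cv2.resize(c,None,fx=5.5,fy=5.5,interpolation=cv2.INTER_CUBIC),alpha=1.6))
E
```

```text
[ 50.  79.  87. 110. 111.]
otsu 92.0Traceback (most recent call last):
  File "<stdin>", line 8, in <module>
cv2.error: OpenCV(4.12.0) /io/opencv/modules/imgproc/src/convhull.cpp:143: error: (-215:Assertion failed) total >= 0 && (depth == CV_32F || depth == CV_32S) in function 'convexHull'
```

```bash
python3 - <<'E'
from h import *
im=cv2.imread("pics/top0.png"); g=cv2.cvtColor(im,cv2.COLOR_BGR2GRAY)
off=np.array([250,225]); c=g[225:325,250:395]
_,b=cv2.threshold(c,97,255,cv2.THRESH_BINARY_INV)
cs,_=cv2.findContours(b,cv2.RETR_EXTERNAL,cv2.CHAIN_APPROX_NONE)
m=max(cs,key=cv2.contourArea); r=cv2.minAreaRect((m+off).astype(np.float32)); print("charger",r)
P=plane("top",cv2.boxPoints(r),.04); print(P, np.linalg.norm(P-np.roll(P,1,0),axis=1))
cs,h=cv2.findContours(cv2.bitwise_not(b),cv2.RETR_EXTERNAL,cv2.CHAIN_APPROX_NONE)
for k in cs:
    a=cv2.contourArea(k)
    if 20<a<2000:
        M=cv2.moments(k); q=np.array([M["m10"],M["m01"]])/M["m00"]+off
        print("blob",a,q,plane("top",[q],.055)[0])
cv2.imwrite("pics/crop.png",cv2.convertScaleAbs(cv2.resize(c,None,fx=5.5,fy=5.5,interpolation=cv2.INTER_CUBIC),alpha=1.8))
E
```

```text
charger ((322.4402770996094, 274.39605712890625), (128.11558532714844, 98.78071594238281), 3.814074993133545)
[[ 0.4484  0.1517  0.04  ]
 [ 0.6665  0.1373  0.04  ]
 [ 0.6429 -0.148   0.04  ]
 [ 0.4267 -0.1273  0.04  ]] [0.2798 0.2186 0.2864 0.2171]
blob 30.0 [334.9167 297.1556] [ 0.4948 -0.0234  0.055 ]
blob 141.5 [306.4817 295.5665] [0.499  0.0381 0.055 ]
blob 169.0 [363.5799 298.8442] [ 0.4904 -0.0852  0.055 ]
blob 143.5 [277.9524 293.9361] [0.5033 0.1    0.055 ]
```

View pics/crop.png

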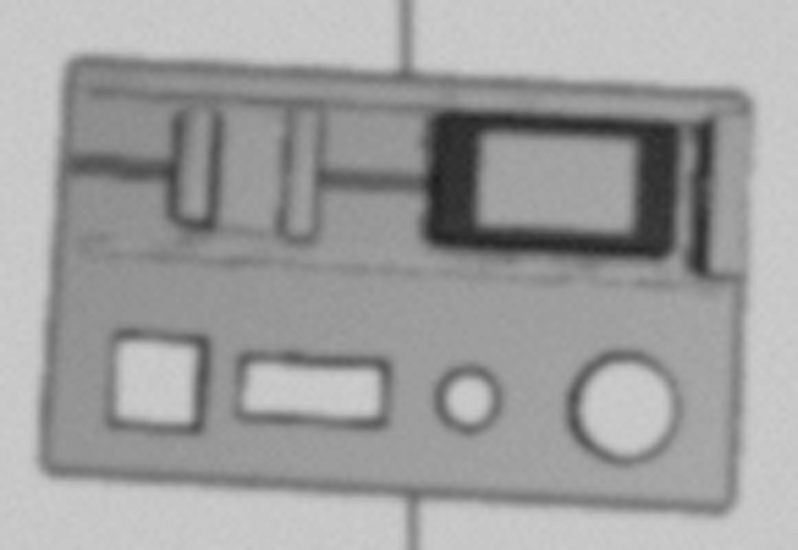

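```bash
cat >> h.py <<'E'
ya=np.array([.0129,.1852,0]);ya/=np.linalg.norm(ya);xa=np.array([ya[1],-ya[0],0])
C=np.array([.4969,.0074,0])+.045*xa
def w(x,y,z): return C+xa*x+ya*y+np.array([0,0,z])
def ch(p): d=np.asarray(p)-C; return np.c_[d@xa,d@ya,d[...,2]].squeeze()
def st():
    from scipy.spatial.transform import Rotation as R
    o=robot.get_obs(); M=R.from_quat(o["orientation"]).as_matrix()
    f=o["contact_force"]
    print("t",round(o["time"],2),"chg mm",ch(o["tool_pos"])*1e3,"yaw err deg",np.degrees(np.arctan2(M[:,1]@xa,M[:,1]@ya)),"F chg",np.array([f@xa,f@ya,f[2]]),"gap",round(o["finger_gap"],4))
E
python3 - <<'E'
from h import *
print("C",C)
q=np.array([[70,60],[750,92],[735,512],[42,475]])/5.5+[250,225]
print("corners",ch(plane("top",q,.04))*1e3)
f=lambda p:np.array(p)/5.5+[250,225]
print("tab rear",ch(plane("top",f([[176,120],[174,215],[176,165]]),.085))*1e3)
print("jaw plate front",ch(plane("top",f([[322,110],[316,240]]),.073))*1e3)
print("pack",ch(plane("top",f([[438,115],[676,122],[668,255],[428,243]]),.076))*1e3)
P=[w(-.045,y,.055) for y in(-.093,-.031,.031,.093)]+[w(.04+s*.023,.099,.085) for s in(-1,1)]+[w(.085,.14,.04),w(-.085,.14,.04),w(-.085,-.14,.04)]
q=proj("side",P);print(q)
s=cv2.imread("pics/side0.png")[215:325,285:395].copy();s=cv2.resize(s,None,fx=5,fy=5,interpolation=cv2.INTER_CUBIC)
for x,y in q: cv2.drawMarker(s,(int((x-285+.5)*5),int((y-215+.5)*5)),(0,0,255),0,14,1)
cv2.imwrite("pics/side_chk.png",s)
st()
E
python3 -m crank '[[255,-39,-28,0,-4],[255,-78,-56,0,-9.6],[255,-117,-84,0,-9.6],[255,-156,-112,0,-9.6],[255,-195,-140,0,-9.6]]' 20
```

```text
C [0.5418 0.0043 0.    ]
corners [[  81.3713  136.9755   40.    ]
 [  83.3543 -138.7416   40.    ]
 [ -84.4258 -139.577    40.    ]
 [ -85.6863  136.5128   40.    ]]
tab rear [[55.14   87.6261 85.    ]
 [18.429  85.9976 85.    ]
 [37.7328 86.4872 85.    ]]
jaw plate front [[63.3069 32.0089 73.    ]
 [12.436  31.3478 73.    ]]
pack [[  63.5281  -13.3906   76.    ]
 [  65.863  -105.9383   76.    ]
 [  14.0734 -105.0987   76.    ]
 [  13.5501  -12.2045   76.    ]]
[[366.2472 244.7119]
 [359.6709 255.8216]
 [352.5206 267.8925]
 [344.7204 281.0507]
 [320.2808 266.9344]
 [303.0001 263.1238]
 [288.5703 285.0223]
 [354.1889 300.7155]
 [384.0892 243.9995]]
t 0.1 chg mm [-432.0708  598.4538  221.4931] yaw err deg 9.581729561721062 F chg [-0.3492 -0.2004 -0.7184] gap 0.095
time: 0.6
tool_pos: [0.3099, 0.4482, 0.2221]
orientation: [0.034, 0.999, -0.0, -0.0]
contact_force: [0.3, 0.3, 0.3]
finger_gap: 0.0604
```

View pics/side_chk.png

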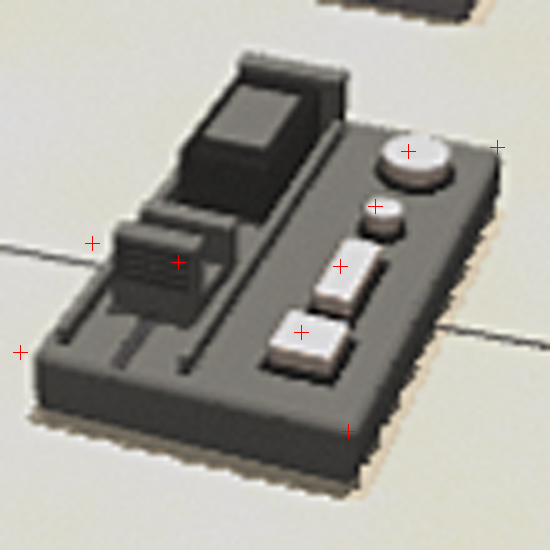

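The side view puts everything about 2 px right of the projections. That means the two cameras disagree by about 4 mm in x, so I take the middle (-2 mm). The tab's rear edge is at about y=86 in the charger frame.

```bash
sed -i 's/^C=.*/C=np.array([.4969,.0074,0])+.043*xa/' h.py; python3 -c "
from h import *
st()"
```

```text
t 0.6 chg mm [-260.1999  426.7803  222.1441] yaw err deg -0.04592967145824843 F chg [0.2724 0.2696 0.3255] gap 0.0604
```

```bash
python3 -m crank '[[255,-33,-34,0,0],[255,-66,-68,0,0],[255,-99,-102,0,0],[255,-132,-136,0,0],[255,-165,-170,0,0]]'
python3 -m crank '[[255,-33,-34,0,0],[255,-66,-68,0,0],[255,-99,-102,0,0],[255,-135,-138,20,0],[255,-135,-138,40,0]]'
python3 -c "
from h import *
st()
cv2.imwrite('pics/side1.png',robot.capture('side')[150:350,230:470]);im=robot.capture('top')[200:340,230:410]
cv2.imwrite('pics/p1.png',np.vstack([cv2.resize(robot.capture('side')[190:330,260:440],(720,280*2))[::1],])) 
cv2.imwrite('pics/t1.png',cv2.resize(im,(720,560)))
st()"
```

```text
time: 1.1
tool_pos: [0.4628, 0.2672, 0.2223]
orientation: [0.035, 0.999, -0.0, -0.0]
contact_force: [0.5, -0.1, 0.6]
finger_gap: 0.0209
time: 1.6
tool_pos: [0.5904, 0.1181, 0.1831]
orientation: [0.037, 0.999, -0.0, 0.002]
contact_force: [-0.5, 0.6, -0.2]
finger_gap: 0.0008
t 1.6 chg mm [ 42.5907 116.9445 183.0587] yaw err deg 0.2594560431872004 F chg [-0.5825  0.5602 -0.2208] gap 0.0008
t 1.75 chg mm [ 37.7701 119.8326 180.1453] yaw err deg 0.056144595306587185 F chg [ 0.3908  0.4255 -0.3011] gap 0.0004
```

View pics/p1.png

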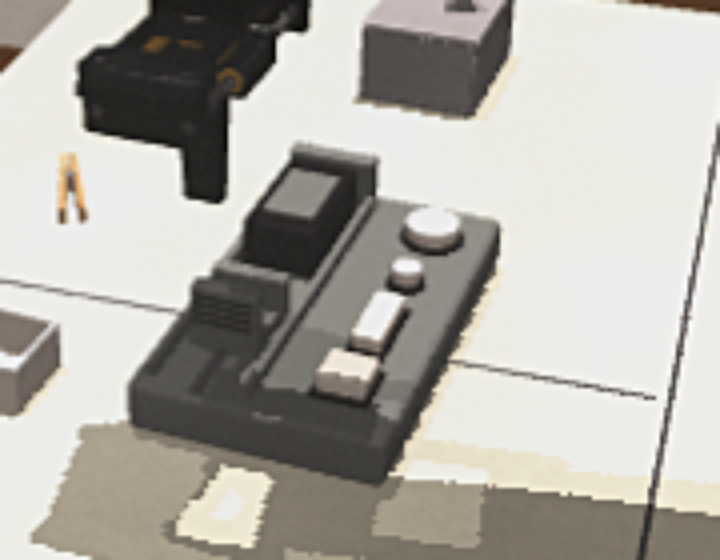

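The closed gripper hovers behind the tab with free room below, its tip at crop (207,195). Next I lower it so the tip is at about z=60 mm.

```bash
python3 -m crank '[[255,-2,0,45,0],[255,-2,0,90,0],[255,-2,0,112,0],[255,-2,0,112,0]]'
python3 -c "
from h import *
st()
cv2.imwrite('pics/p2.png',cv2.resize(robot.capture('side')[200:320,260:420],(800,600)))
st()"
```

```text
time: 2.15
tool_pos: [0.5859, 0.1227, 0.0673]
orientation: [0.034, 0.999, -0.0, -0.004]
contact_force: [-0.1, 0.5, -0.8]
finger_gap: 0.0
t 2.15 chg mm [ 37.7479 121.2063  67.3126] yaw err deg -0.11690345054111578 F chg [-0.0972  0.5024 -0.7609] gap 0.0
t 2.2 chg mm [ 39.8205 121.4509  70.1462] yaw err deg -0.10521519859682835 F chg [0.2693 0.7902 0.38  ] gap 0.0004
```

View pics/p2.png

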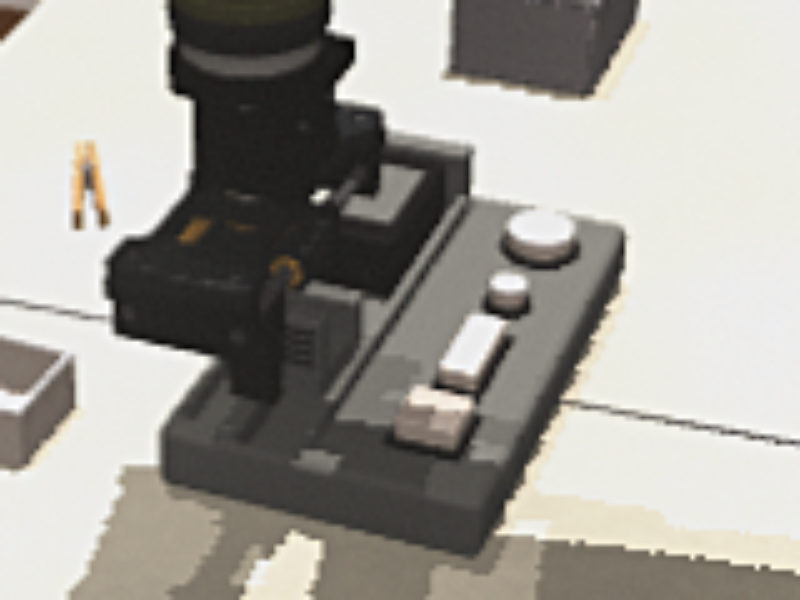

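The finger is directly behind the tab (crop 258,370), clear of the tab and rails. Pushing toward -y now.

```bash
python3 -m crank '[[255,0,-12,0,0],[255,0,-20,0,0],[255,0,-26,0,0],[255,0,-32,0,0],[255,0,-38,0,0]]'; python3 -c "
from h import *
st()"
python3 -m crank '[[255,0,-6,0,0],[255,0,-12,0,0],[255,0,-18,0,0],[255,0,-22,0,0],[255,0,-25,0,0]]'; python3 -c "
from h import *
st()"
```

```text
time: 2.7
tool_pos: [0.5879, 0.0838, 0.0724]
orientation: [0.035, 0.999, 0.001, 0.002]
contact_force: [1.2, 3.6, 3.8]
finger_gap: 0.0006
t 2.7 chg mm [42.4267 82.5632 72.4096] yaw err deg 0.008476225302688168 F chg [0.9632 3.6846 3.7954] gap 0.0006
time: 3.2
tool_pos: [0.5848, 0.0586, 0.0706]
orientation: [0.035, 0.999, 0.0, -0.0]
contact_force: [2.7, 3.5, 3.2]
finger_gap: 0.0003
t 3.2 chg mm [41.1532 57.1528 70.5728] yaw err deg -0.0025477503643908145 F chg [2.4156 3.6733 3.2173] gap 0.0003
```

```bash
python3 -m crank '[[255,0,-3,0,0],[255,0,-6,0,0],[255,0,-8,0,0],[255,0,-10,0,0]]'; python3 -c "
from h import *
st()"
python3 -m crank '[[255,0,-1,0,0],[255,0,-2,0,0]]'; python3 -c "
from h import *
st()"
```

```text
time: 3.6
tool_pos: [0.5842, 0.0492, 0.0706]
orientation: [0.035, 0.999, 0.0, 0.0]
contact_force: [1.0, 4.5, 2.7]
finger_gap: 0.0002
t 3.6 chg mm [41.1449 47.7722 70.594 ] yaw err deg -0.014055764924535225 F chg [0.7371 4.5124 2.7294] gap 0.0002
time: 3.8
tool_pos: [0.584, 0.0471, 0.0706]
orientation: [0.035, 0.999, 0.0, 0.0]
contact_force: [1.3, 4.0, 2.6]
finger_gap: 0.0005
t 3.8 chg mm [41.141  45.672  70.6205] yaw err deg -0.02047367255554243 F chg [1.0084 4.0724 2.5523] gap 0.0005
```

```bash
for i in 1 2 3; do python3 -m crank '[[255,0,-1,0,0],[255,0,-2,0,0]]' | grep -E "tool|contact"; done
```

```text
tool_pos: [0.5839, 0.0451, 0.0706]
contact_force: [2.4, 4.1, 1.8]
tool_pos: [0.5837, 0.0429, 0.0706]
contact_force: [1.6, 4.1, 1.8]
tool_pos: [0.5836, 0.041, 0.0706]
contact_force: [3.0, 4.3, 1.7]
```

```bash
for i in 1 2; do python3 -m crank '[[255,0,-1,0,0]]' | grep -E "tool|contact"; python3 -m crank '[[255,0,-1,0,0]]' | grep -E "tool|contact";  done; python3 -c "
from h import *
st()
im=robot.capture('top');cv2.imwrite('pics/t3.png',cv2.resize(im[225:325,250:395],None,fx=5.5,fy=5.5))
cv2.imwrite('pics/p3.png',cv2.resize(robot.capture('side')[200:320,260:420],(800,600)))
st()"
```

```text
tool_pos: [0.5835, 0.04, 0.0706]
contact_force: [2.4, 4.4, 0.9]
tool_pos: [0.5834, 0.0391, 0.0706]
contact_force: [3.8, 7.2, 1.2]
tool_pos: [0.5835, 0.039, 0.0707]
contact_force: [2.6, 9.4, 1.6]
tool_pos: [0.5835, 0.039, 0.0707]
contact_force: [3.1, 12.5, 1.4]
t 4.8 chg mm [41.1517 37.5351 70.6879] yaw err deg 0.03787471226984648 F chg [ 2.2671 12.7088  1.3822] gap 0.0002
t 4.9 chg mm [41.1672 37.5937 70.7242] yaw err deg 0.021675703709955058 F chg [ 2.1932 11.7974  0.2231] gap 0.0002
```

View pics/p3.png

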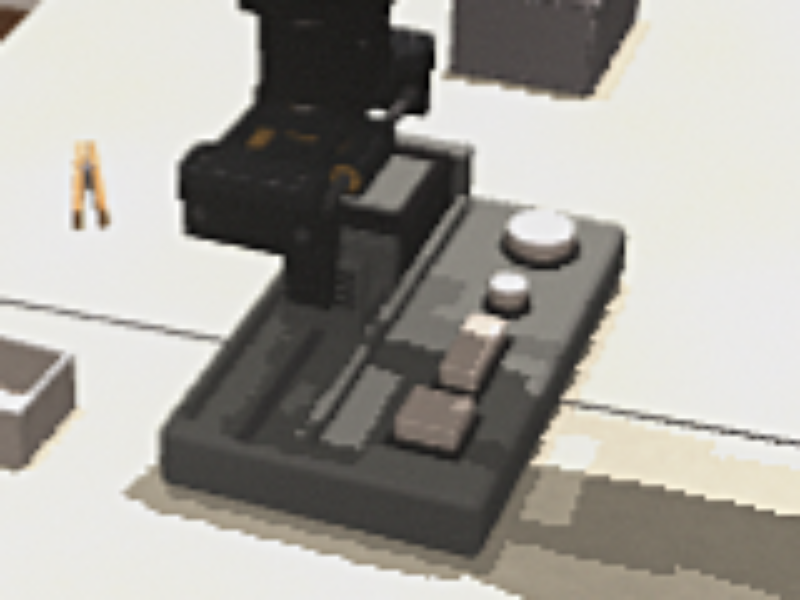

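The pack is now between both jaws: the TCP has stopped and the force climbs about 3 N/mm. I press on to about 20 N and hold.

```bash
python3 -m crank '[[255,0,-1,0,0],[255,0,-2,0,0],[255,0,-3,0,0],[255,0,-3,0,0],[255,0,-3,0,0]]' | grep -E "time|tool|contact"; python3 -m crank '[[255,0,0,0,0],[255,0,0,0,0],[255,0,0,0,0]]'| grep -E "time|tool|contact"
python3 -c "
from h import *
st()"
```

```text
time: 5.4
tool_pos: [0.5835, 0.0389, 0.0708]
contact_force: [4.0, 20.9, 0.3]
time: 5.7
tool_pos: [0.5835, 0.0389, 0.0708]
contact_force: [3.7, 20.4, 1.0]
t 5.7 chg mm [41.1586 37.444  70.7669] yaw err deg 0.038762485454687516 F chg [ 2.2974 20.6339  0.9514] gap 0.0005
```

```bash
python3 -m crank '[[255,0,5,0,0],[255,0,20,0,0],[255,0,30,0,0],[255,0,30,-45,0],[255,0,30,-90,0]]' | grep -E "time|tool|contact"; python3 -m crank '[[255,40,-35,0,0],[255,82,-70,0,0],[255,82,-110,0,0],[255,82,-150,0,0],[255,82,-150,0,0]]'| grep -E "time|tool|contact"
python3 -c "
from h import *
st()
cv2.imwrite('pics/t4.png',cv2.convertScaleAbs(cv2.resize(robot.capture('top')[225:325,250:395],None,fx=5.5,fy=5.5),alpha=1.8))
cv2.imwrite('pics/p4.png',cv2.resize(robot.capture('side')[200:320,260:420],(800,600)))
st()"
```

```text
time: 6.2
tool_pos: [0.583, 0.0642, 0.1588]
contact_force: [0.7, 0.6, -0.3]
time: 6.7
tool_pos: [0.4919, -0.0834, 0.1605]
contact_force: [0.7, 0.2, 0.8]
t 6.7 chg mm [-41.6975 -90.9055 160.5338] yaw err deg 0.27126804250421493 F chg [0.6973 0.2627 0.8174] gap 0.0003
t 6.8 chg mm [-41.2972 -87.972  160.3161] yaw err deg 0.10320012867712558 F chg [-0.2953  0.2083  0.1945] gap 0.0006
```

View pics/p4.png

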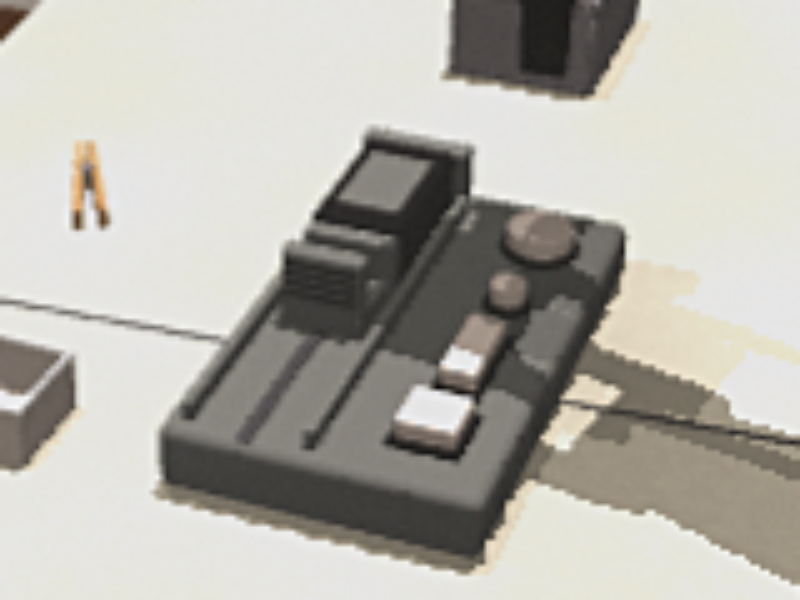

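The jaw (crop 330,270) is shut on the pack and the pack sits against the fixed jaw. Next is the big round key.

```bash
python3 -m crank '[[255,3,-4,40,0],[255,3,-4,75,0],[255,3,-4,87,0],[255,3,-4,87,0]]' | grep -E "time|tool|contact"; python3 -c "
from h import *
st()"
```

```text
time: 7.2
tool_pos: [0.4881, -0.0823, 0.0714]
contact_force: [0.4, -0.6, 0.1]
t 7.2 chg mm [-45.5523 -90.102   71.3576] yaw err deg -0.1019633575810466 F chg [ 0.4337 -0.6044  0.0536] gap 0.0004
```

```bash
python3 -m crank '[[255,0,0,3,0],[255,0,0,6,0]]' | grep -E "tool|contact"; for i in 1 2 3 4 ; do python3 -m crank '[[255,0,0,2,0],[255,0,0,2,0]]' | grep -E "tool|contact"; done
```

```text
tool_pos: [0.4915, -0.0838, 0.0696]
contact_force: [0.2, -0.4, -0.1]
tool_pos: [0.4902, -0.0838, 0.0663]
contact_force: [1.1, -0.1, -1.0]
tool_pos: [0.4897, -0.0838, 0.0637]
contact_force: [0.0, -0.3, 0.3]
tool_pos: [0.4899, -0.0839, 0.0617]
contact_force: [-0.1, -0.6, 0.7]
tool_pos: [0.4897, -0.0838, 0.0594]
contact_force: [1.0, -0.8, -0.0]
```

```bash
for i in 1 2 3 4; do python3 -m crank '[[255,0,0,1.5,0],[255,0,0,1.5,0]]' | grep -E "tool|contact"; done; python3 -c "
from h import *
st()
cv2.imwrite('pics/p5.png',cv2.resize(robot.capture('side')[200:320,280:440],(800,600)))"
```

```text
tool_pos: [0.4894, -0.0837, 0.0577]
contact_force: [-0.1, -0.1, 0.5]
tool_pos: [0.4895, -0.0837, 0.0563]
contact_force: [-0.6, 0.3, -0.2]
tool_pos: [0.4899, -0.0838, 0.0553]
contact_force: [0.1, 0.3, 1.5]
tool_pos: [0.49, -0.0838, 0.0552]
contact_force: [-3.9, 1.6, 10.8]
t 9.0 chg mm [-43.5623 -91.4735  55.1813] yaw err deg -0.022710125621215167 F chg [-4.036   1.3196 10.8447] gap 0.0005
```

View pics/p5.png

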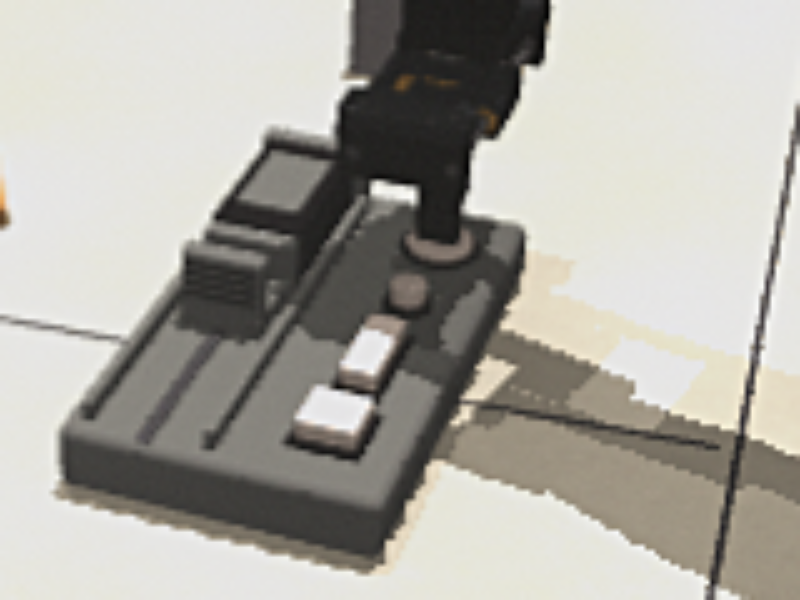

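The tip stopped hard at z=47 mm, which is the key's fully-down height, with 11 N. I lift, move to the bar key and check the round key.

```bash
python3 -m crank '[[255,0,0,-20,0],[255,0,0,-45,0],[255,0,40,-45,0],[255,0,80,-45,0],[255,0,122,-45,0]]' | grep -E "time|tool|contact"; python3 -m crank '[[255,0,0,0,0],[255,0,0,0,0]]'| grep -E "contact"
python3 -c "
from h import *
st()
cv2.imwrite('pics/p6.png',cv2.resize(robot.capture('side')[200:320,280:440],(800,600)))
st()"
```

```text
time: 9.55
tool_pos: [0.4983, 0.0389, 0.099]
contact_force: [0.8, -0.4, -0.2]
contact_force: [-0.4, -0.7, 0.2]
t 9.75 chg mm [-44.0458  31.1232  98.4978] yaw err deg -0.1484344803314084 F chg [-0.3789 -0.7164  0.1582] gap 0.0003
t 9.8 chg mm [-43.9939  30.3847  98.4654] yaw err deg -0.0577708404565059 F chg [-0.0407 -0.1284 -0.2608] gap 0.0005
```

View pics/p6.png

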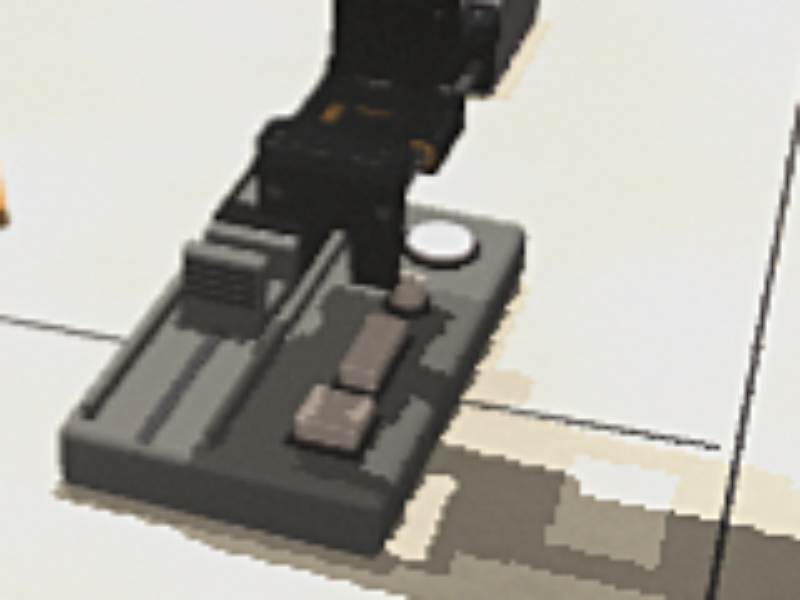

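The round key (crop 441,242) is now clearly low and stays down, and the small key is still up. Next is the bar key.

```bash
python3 -m crank '[[255,0,0,20,0],[255,0,0,31,0],[255,0,0,31,0],[255,0,0,31,0]]' | grep -E "time|tool|contact"; for i in 1 2 3 4 5 6; do python3 -m crank '[[255,0,0,1,0],[255,0,0,2,0]]' | grep -E "tool|contact"; done
```

```text
time: 10.2
tool_pos: [0.4979, 0.0372, 0.0674]
contact_force: [0.2, 0.9, 0.2]
tool_pos: [0.4988, 0.0378, 0.0664]
contact_force: [0.5, 0.6, -0.3]
tool_pos: [0.4984, 0.038, 0.0639]
contact_force: [0.5, 0.6, 0.0]
tool_pos: [0.4983, 0.038, 0.0619]
contact_force: [-0.1, -0.3, 1.8]
tool_pos: [0.4983, 0.038, 0.0597]
contact_force: [-0.4, -0.6, -0.1]
tool_pos: [0.498, 0.038, 0.0574]
contact_force: [-0.4, 0.6, -0.7]
tool_pos: [0.498, 0.0379, 0.0554]
contact_force: [0.5, -0.0, 0.7]
```

```bash
for i in 1 2; do python3 -m crank '[[255,0,0,1.5,0],[255,0,0,1.5,0]]' | grep -E "tool|contact"; done; python3 -m crank '[[255,0,0,-20,0],[255,0,0,-45,0],[255,0,40,-45,0],[255,0,62,-45,0],[255,0,62,-45,0]]' | grep -E "time|tool|contact"; python3 -m crank '[[255,0,0,0,0],[255,0,0,0,0]]'| grep -E "contact"
python3 -c "
from h import *
st()
cv2.imwrite('pics/p7.png',cv2.resize(robot.capture('side')[200:320,280:440],(800,600)))
st()"
```

```text
tool_pos: [0.4981, 0.0379, 0.0552]
contact_force: [-4.2, -0.6, 8.1]
tool_pos: [0.4982, 0.0379, 0.0551]
contact_force: [-9.0, -1.2, 15.9]
time: 12.3
tool_pos: [0.5026, 0.1016, 0.0979]
contact_force: [0.3, -0.8, 0.2]
contact_force: [-0.3, 0.1, -0.2]
t 12.5 chg mm [-44.1138  91.858   97.2718] yaw err deg 0.00804787014140797 F chg [-0.3236  0.0369 -0.1689] gap 0.0003
t 12.55 chg mm [-44.0477  91.7333  97.2962] yaw err deg 0.0342444606693422 F chg [-0.4332 -0.0562  0.125 ] gap 0.0003
```

View pics/p7.png

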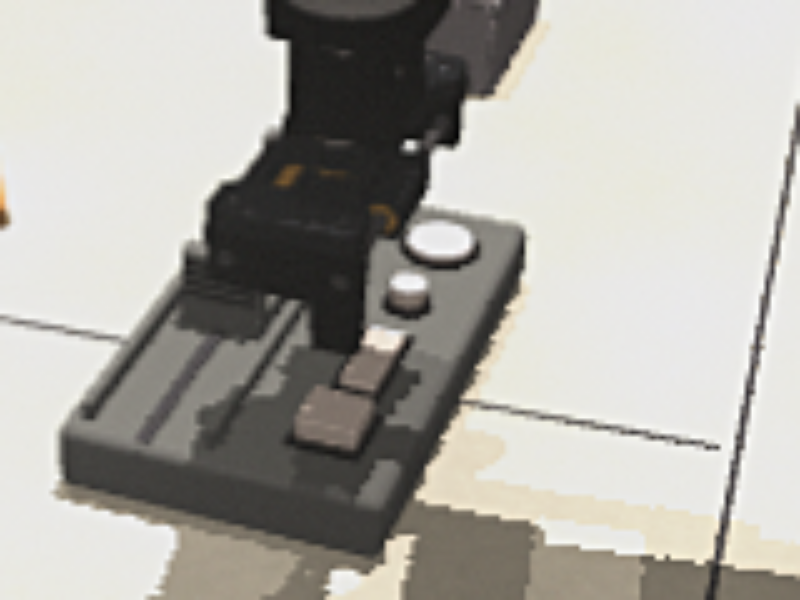

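The bar key (crop 375,360) is sunk: its far edge dropped from row 315 to 328. The small key is up. Next is the square key.

```bash
python3 -m crank '[[255,0,0,20,0],[255,0,0,31,0],[255,0,0,31,0],[255,0,0,31,0]]' | grep -E "time|tool|contact"; for i in 1 2 3 4 5 ; do python3 -m crank '[[255,0,0,1,0],[255,0,0,2,0]]' | grep -E "tool|contact"; done;  for i in 1 2; do python3 -m crank '[[255,0,0,1.5,0],[255,0,0,1.5,0]]' | grep -E "tool|contact"; done
```

```text
time: 12.95
tool_pos: [0.5022, 0.0994, 0.0664]
contact_force: [0.4, 0.9, -0.0]
tool_pos: [0.5031, 0.0998, 0.0654]
contact_force: [-0.5, 0.8, -0.0]
tool_pos: [0.5027, 0.0999, 0.063]
contact_force: [-0.8, 0.1, 2.0]
tool_pos: [0.5027, 0.0998, 0.0609]
contact_force: [-0.0, -0.2, 1.5]
tool_pos: [0.5026, 0.0998, 0.0586]
contact_force: [0.4, 0.9, 0.4]
tool_pos: [0.5021, 0.0998, 0.0562]
contact_force: [0.0, 0.5, -0.3]
tool_pos: [0.5024, 0.0998, 0.0553]
contact_force: [-2.1, -0.6, 2.5]
tool_pos: [0.5025, 0.0998, 0.0552]
contact_force: [-6.1, -1.4, 10.4]
```

Bottomed out as with the other two. I lift away to the robot's side and run the final check.

```bash
python3 -m crank '[[255,0,0,-20,0],[255,0,0,-60,0],[255,0,0,-110,0],[255,45,20,-140,0],[255,90,60,-140,0]]' | grep -E "time|tool|contact"; python3 -m crank '[[255,0,45,0,0],[255,0,90,0,0],[255,0,135,0,0],[255,0,135,0,0],[255,0,135,0,0]]'| grep -E "time|tool|contact"
python3 -c "
from h import *
st()
t=robot.capture('top');s=robot.capture('side');cv2.imwrite('pics/top9.png',t);cv2.imwrite('pics/side9.png',s)
a=cv2.convertScaleAbs(cv2.resize(t[225:325,250:395],(522,360)),alpha=1.8);b=cv2.resize(s[205:315,285:395],None,fx=3.6,fy=3.6)[:360]
m=np.hstack([a,b[:,:270]]) if 0 else np.hstack([cv2.resize(a,(420,290)),cv2.resize(b,(360,290))])
cv2.imwrite('pics/f9.png',m)
for n,i in(('top',t),('side',s)):
    d=cv2.absdiff(i,cv2.imread(f'pics/{n}0.png')).max(2)
    for k,(x0,y0,x1,y1) in dict(top=dict(tin=(470,230,560,300),brush=(105,205,150,315),scoop=(255,135,298,212),peg=(350,155,405,190)),side=dict(tin=(345,175,395,220),brush=(200,365,325,410),scoop=(215,260,278,295),peg=(268,222,288,250)))[n].items(): print(n,k,(d[y0:y1,x0:x1]>40).sum())
"
```

```text
time: 14.85
tool_pos: [0.4309, 0.1545, 0.1978]
contact_force: [0.8, 1.3, -0.7]
time: 15.35
tool_pos: [0.4377, 0.2896, 0.1921]
contact_force: [-0.1, -1.4, -0.3]
t 15.35 chg mm [-121.6729  277.4194  192.0687] yaw err deg -0.13967117029177686 F chg [ 0.0361 -1.39   -0.2689] gap 0.0005
top tin 0
top brush 408
top scoop 0
top peg 0
side tin 1244
side brush 494
side scoop 0
side peg 0
```

View pics/f9.png

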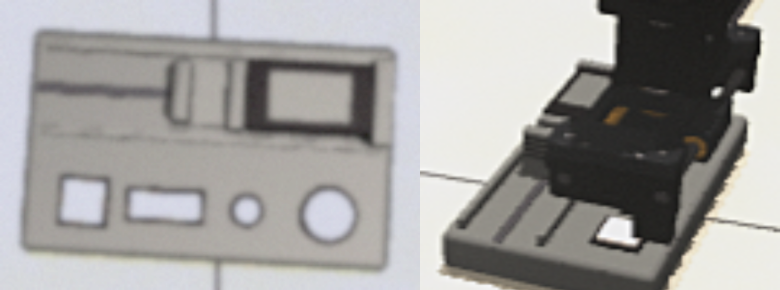

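The final picture shows the pack tight between the jaws and straight, and the square key (crop 617,232) sunk. The brush and tin counts come from the arm and its shadow crossing those regions: the top view shows the tin unchanged, and the arm never went near the brush. Handing in.

```bash
python3 -c "
from h import *
st(); print(robot.finish_job())"
```

```text
t 15.45 chg mm [-121.354   276.1331  192.1863] yaw err deg 0.01079909444283203 F chg [0.7387 0.9776 0.3373] gap 0.0005
the job is handed in; nothing more can be done
None
```

I shut the jaw on the pack, then pressed the big round, long bar and square keys in that order. The job was handed in at 15.45 s; it reports no verdict.

- **Jaw:** I pushed the tab with closed fingers until it stalled, then held about 20 N for more than 0.5 s. After I let go, the pictures show the pack straight and against the fixed jaw, with the sliding jaw still shut on it. I did not measure the final travel or gap from the image.
- **Keys:** The tip stopped each time at z ≈ 47 mm, the fully-down height, with 10 to 16 N. The click itself hardly showed in the force readings. Later pictures show each of the three keys sunk and the small round key up. In the last picture the arm hides all but the square key in the side view, so the round, bar and small keys' heights were last seen before the square key press.
- **Bystanders:** In the last comparison the scoop and peg were unchanged in both views, and the tin was unchanged in the top view. The tin's side-view comparison and both brush comparisons changed. I put this down to the arm and its shadow crossing those regions. For the brush this is not confirmed by picture, but I kept the tool about 0.2 m up when passing it.
- **Calibration:** The two cameras disagreed by about 4 mm in x. I used the middle value, and the presses landed well.

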